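# Rock a failed plug-in relay out of its rail socket

### The job

The relay with the round red sticker on its top has failed. Take hold of it and rock it from side to side across the rail, a little at a time (about ten degrees at most, so the blades do not bend), so that first one row of blades works up and then the other, until it comes free of the socket; the panel is not bolted down, so do not lift it off the bench with a straight pull or push it about. Finish still holding the relay upright in the gripper, a centimetre or two clear above its own socket, with the other two relays fully home and everything else on the bench left alone.

Things in the scene. Friction and masses are not known exactly. Their poses are not given: they have to be found in the camera images.
- panel: Loose, unfastened cabinet mounting plate, steel, 220 x 320 x 3 mm, about 2.3 kg with all on it, flat on the red mat (mat top 3 mm above the table). Origin: centre of its underside, z up. A DIN rail along panel y at x = 0 carries three black sockets. Heights above the underside: rail-end terminals (y = +-139 mm) 41 mm, grey trunking (x = +-90 mm) 33 mm; only the relays are taller.
- socket0 (a point): Centre of the top of the first black socket, at panel (0, -90, 36) mm. All three are alike: 78 mm across the rail (panel x), 40 mm along it (panel y). The relay's case sits on the top; below it, each of the two blade rows is gripped by its own sprung contact. The screw terminals at both ends are lower, 33 mm above the plate's underside.
- socket1 (a point): Centre of the top of the middle socket, at panel (0, 0, 36) mm.
- socket2 (a point): Centre of the top of the third socket, at panel (0, 90, 36) mm.
- bad_relay_mid (a point): Case centre of the failed relay (22 mm round red sticker on top), in any one of the sockets. Clear case, black foot: 36 mm across the rail (x), 38 mm along it (y), 50 mm tall, 75 to 125 g. Axes parallel to the panel's while plugged in. Two blade rows below the case at x = -14 and +14 mm, 11 mm long. Friction holds each row with about 18 to 26 N until it has risen 7.5 mm.
- bad_relay_top (a point): Centre of the failed relay's top face, 25 mm above its case centre. When the top is leaned across the rail (towards panel -x or +x), the relay pivots on the low edge of its case (18 mm from the middle) or, once raised, on the low row; the row on the other side slides up, and friction keeps it up when the relay is leaned back. A straight pull would need more than the panel weighs.
- bad_relay_tips (a point): Point midway between the two rows of blade tips of the failed relay, 36 mm below its case centre; fully home it lies 11 mm below the socket's top.
- bad_relay_row_a (a point): Middle of the blade tips of the failed relay's row at relay x = -14 mm; fully home it is 25 mm above the plate's underside.
- bad_relay_row_b (a point): Middle of the blade tips of the failed relay's row at relay x = +14 mm; fully home it is 25 mm above the plate's underside.
- bad_relay: The failed relay as a whole; origin at the centre of the underside of its case (25 mm below the case centre).
- relay_two: A good relay of the same kind, with a small white label and no red sticker on its top; stays fully home. Origin at the centre of the underside of its case.
- relay_three: The other good relay, same kind and look as relay_two; stays fully home. Origin at the centre of the underside of its case.
- multimeter_mid (a point): Centre of a yellow multimeter in a black holster, 155 x 88 x 42 mm, lying beside the panel. Leave alone.
- reel_mid (a point): Centre of a blue reel of solder, 52 mm across and 38 mm tall, standing on its flange. Leave alone.
- flux_bottle_mid (a point): Centre of an amber flux bottle with a white cap, 42 mm across and 85 mm tall, standing. Leave alone.
- circuit_board: A copper-faced circuit board with two chips, 75 x 100 x 4 mm, lying flat; origin at the centre of its underside. Leave alone.
- screwdriver_mid (a point): Middle of an orange screwdriver, 190 mm long, 26 mm thick at the handle, lying on the table. Leave alone.
Not all that is in view belongs to the job. Leave any pink look-alike of the relay_three alone.

How it is judged:
By the outcome, as a careful person would: the job done as asked, in the order asked, and still so for the second after the job is handed in, while the arm keeps its last pose, push and grip.
It also fails if it takes over 51 s, if anything falls off the work surface, if the arm or the gripper's body presses on something with over 40 N, if the wrist force passes 120 N, or if a joint passes its speed limit or range.

### The arm

A 6-joint arm with a two-finger parallel gripper is mounted at the origin on the work surface. World frame = base frame: x ahead of the robot, y to its left, z up, the work surface at z = 0. Lengths are in mm, angles in rad, forces in N, time in s.
With the tool pointing down it reaches from about 350 to 875 mm from the base axis. Payload 4.2 kg.
Tool frame: the origin (TCP) lies midway between the tips of the shut fingers; the grasp point (between the pads) lies 19 mm behind it (arm.tcp_to_grasp is the distance from the TCP to the grasp point, in mm); z points along the fingers, y is the line along which they close (so a half turn about z gives the same grasp; the last joint's range is limited). The gripper opens to 85 mm and grips with 20 to 120 N. Pads are 22 mm wide; open, the fingers measure 114 mm over their backs; the gripper's body (76 mm by 85 mm) begins 54 mm behind the grasp point. The pads swing forward as they close: fully open they stand 13 mm farther back than shut.
Start: joints at [-0.956, 0.385, 0.008, 0, -1.194, -0.259], TCP at [217.727, -585.828, 231.312] pointing down, gripper open.
Joint ranges: [-3.14, 3.14], [-1.21, 2.06], [-1.07, 1.41], [-3.16, 2.05], [-2.99, -0.16], [-3.1, 3.1]. Speed limits (rad/s): [2.79, 2.79, 3.14, 3.14, 3.14, 3.14].

### API

Orientations are given as a unit quaternion [x, y, z, w].
In Python, from bench import arm, imaging, job, models gives the robot as it stands.
- The arm moves only by the tool arm_command, never from a script. Its argument "rows" is a list of rows, each an object with "grip": the opening, from 0 (shut) to 1 (fully open); "linear": the shift along the tool's x, y, z in mm, a list of three; "rot": the turn, a rotation vector about the tool's x, y, z in rad, a list of three. In form: [{"grip": grip, "linear": [tx, ty, tz], "rot": [rx, ry, rz]}, ...]. A call has 1 to 10 rows; each row is the pose to reach, as a shift and turn from the pose commanded when the call began, along the tool's axes at that moment; what a row does not reach only later rows make up. A row lasts 1/8 s, in which the tool goes at most 62.5 mm and 10.7 degrees, less where a joint would pass 70% of its speed; a pose out of reach is approached as far as the arm can. A call with a gripper value outside its range is refused whole. The fingers move at their own pace and stop on an object; the grip force is fixed at half the most. Time passes only in rows, so rows that repeat a pose let the fingers close. It gives the time, the measured TCP pose, the force, the opening and the grip force at its end, in the units of the state.
- arm.read_state(): the state, without advancing time (a new reading comes with each control period).
- imaging.get_image(name): name is "scene" or "top"; returns a dict with "frame" (384x512x3 uint8, red, green, blue), "fx", "fy", "cx", "cy" (pixels), "extrinsics" (4x4, takes a point from world to camera coordinates). Camera axes: x right, y down, z forward; pixel columns grow to the right and rows downward; lengths in mm; the calibration is good to about 2 mm. A picture is of the moment at which its call begins. There is no depth.
- job.job_done(): hands the job in; it is judged then, once.
Trained networks look in a picture, given as the dict that the camera call returned (one of the last four; its "shot" number tells which), for a name from the list of things; names that differ only in an ending like _2 or _b are one class to them, and where a whole thing is asked for, a point or a joint stands for the part that bears it (a point fixed in the world has none). Each returns a list of dicts, best first, with "score" (0 to 1); they miss things now and then, are a little off and sometimes report something else, mostly with a low value. They report only what shows in the picture. A call takes as long as a camera call. They do not tell look-alikes from the thing itself.
- models.spot_in(picture, query): "rect" ([left, top, right, bottom] in pixels, round what is visible of it).
- models.tip_of(picture, query): "pixel" ([column, row] in pixels: a listed point, or the origin of a listed thing).
The state is a dict: "clock": time; "joints": joint angles; "joint_vel": joint speeds; "joint_efforts": joint torques, N m; "position": TCP position; "ee_rot": TCP orientation; "contact_force": force on the tool from outside, world axes, zero at the start; "wrist_torque": the same for the moment, N m; "gripper_width": finger opening in mm; "grasp_force": force on a finger pad.
Only numpy, scipy, OpenCV 4.12 (cv2) and the standard library are available. Lean on these libraries where they do the work, as an engineer would, in place of code of your own. Each camera call takes 0.05 s, during which the arm holds its last target. There are 200 camera calls.

## Working session

There is one attempt and no reset: what is moved stays moved. The work goes in short steps, Python scripts to look and compute and a tool call to move; the robot and the scene stay as the last step left them, time stands still between calls to the robot, and variables do not carry over. Pictures are saved under pics/ and viewed, at most 10 in all, crops included, and the job is handed in when it is done.

Besides the shell and the picture viewer there is one more tool, called after "Call:" by a JSON object that holds its "api" and its "payload". arm_command: Moves the arm, as the interface text tells. Its arguments: {"type":"object","properties":{"rows":{"type":"array"}},"required":["rows"]}

```bash
mkdir -p pics
cat > h.py <<'E'
import numpy as np, cv2
from bench import arm, imaging, job, models
from scipy.spatial.transform import Rotation as R
def ray(p,px):
    E=np.array(p["extrinsics"]);d=np.array([(px[0]-p["cx"])/p["fx"],(px[1]-p["cy"])/p["fy"],1.])
    return -E[:3,:3].T@E[:3,3], E[:3,:3].T@d
def atz(p,px,z):
    c,d=ray(p,px); return c+d*(z-c[2])/d[2]
def proj(p,X):
    E=np.array(p["extrinsics"]);c=E[:3,:3]@np.array(X)+E[:3,3]
    return np.array([p["fx"]*c[0]/c[2]+p["cx"],p["fy"]*c[1]/c[2]+p["cy"]])
def tri(p,a,q,b):
    A=[];y=[]
    for P,x in((p,a),(q,b)):
        c,d=ray(P,x);d=d/np.linalg.norm(d);M=np.eye(3)-np.outer(d,d);A.append(M);y.append(M@c)
    return np.linalg.solve(A[0]+A[1],y[0]+y[1])
E
python3 - <<'E'
from h import *
t=imaging.get_image("top");s=imaging.get_image("scene")
cv2.imwrite("pics/t.png",t["frame"][:,:,::-1]);cv2.imwrite("pics/s.png",s["frame"][:,:,::-1])
for n,z in(("socket0",39),("socket1",39),("socket2",39),("bad_relay_top",89),("bad_relay_mid",64),("relay_two",39),("relay_three",39),("panel",3)):
    for nm,p in(("top",t),("scene",s)):
        for r in models.tip_of(p,n)[:4]: print(n,nm,np.round(r["pixel"],1),round(r["score"],2),np.round(atz(p,r["pixel"],z),0))
print(arm.read_state())
E
```

```text
socket0 top [232.2 184.5] 0.82 [610.  30.  39.]
socket0 top [255.  190.2] 0.8 [590. -43.  39.]
socket0 top [283.5 192.2] 0.77 [ 581. -134.   39.]
socket0 scene [283.3 207.3] 0.97 [605.  27.  39.]
socket0 scene [240.6 187.2] 0.69 [ 572. -141.   39.]
socket0 scene [264.3 200.7] 0.59 [602. -39.  39.]
socket1 top [232.2 184.5] 0.82 [610.  30.  39.]
socket1 top [255.  190.2] 0.8 [590. -43.  39.]
socket1 top [283.5 192.2] 0.77 [ 581. -134.   39.]
socket1 scene [283.3 207.3] 0.97 [605.  27.  39.]
socket1 scene [240.6 187.2] 0.69 [ 572. -141.   39.]
socket1 scene [264.3 200.7] 0.59 [602. -39.  39.]
socket2 top [232.2 184.5] 0.82 [610.  30.  39.]
socket2 top [255.  190.2] 0.8 [590. -43.  39.]
socket2 top [283.5 192.2] 0.77 [ 581. -134.   39.]
socket2 scene [283.3 207.3] 0.97 [605.  27.  39.]
socket2 scene [240.6 187.2] 0.69 [ 572. -141.   39.]
socket2 scene [264.3 200.7] 0.59 [602. -39.  39.]
bad_relay_top top [287.6 193.1] 0.57 [ 574. -144.   89.]
bad_relay_top scene [237.7 171. ] 0.86 [ 561. -156.   89.]
bad_relay_top scene [261.8 198.8] 0.62 [660. -14.  89.]
bad_relay_mid top [289.6 191.7]
[... 946 characters left out ...]
': array([-9.56391960e-01,  3.84680461e-01,  7.88044200e-03, -8.80750265e-06,
       -1.19399274e+00, -2.58590471e-01]), 'joint_vel': array([-0.00165591, -0.00123713,  0.00016823,  0.0008199 ,  0.0010663 ,
       -0.0007122 ]), 'joint_efforts': array([-1.58277344e-03, -3.92075944e+01,  1.88620448e+01,  4.19091627e+00,
       -3.02259450e-04, -1.35415519e-06]), 'position': array([ 217.72872183, -585.81759097,  231.31490211]), 'ee_rot': array([-1.76968352e-01,  9.84216542e-01,  1.15578785e-07,  4.46455376e-06]), 'contact_force': array([ 1.03362926, -0.05004575, -0.86973712]), 'wrist_torque': array([-0.03689069,  0.0110763 ,  0.00786381]), 'grasp_force': 0.0, 'gripper_width': 85.52807867829966}
```

View pics/t.png

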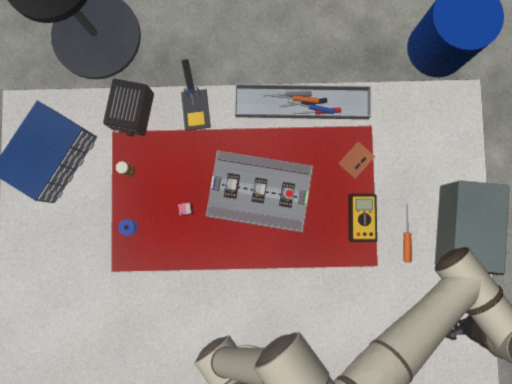

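View pics/s.png

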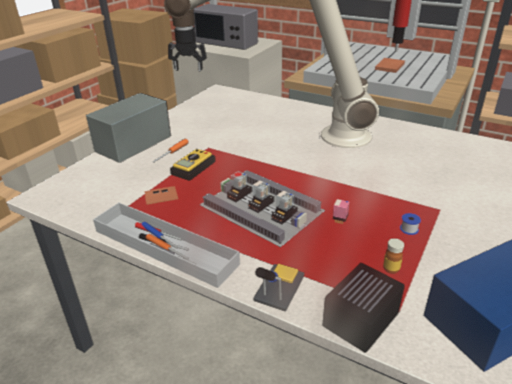

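Run:
```python
import cv2,numpy as np
t=cv2.imread("pics/t.png")[140:240,195:325];s=cv2.imread("pics/s.png")[160:250,195:330]
cv2.imwrite("pics/tz.png",cv2.resize(t,None,fx=6,fy=6,interpolation=cv2.INTER_CUBIC));cv2.imwrite("pics/sz.png",cv2.resize(s,None,fx=5.9,fy=6,interpolation=cv2.INTER_CUBIC))
```

```text
(no output)
```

View pics/tz.png

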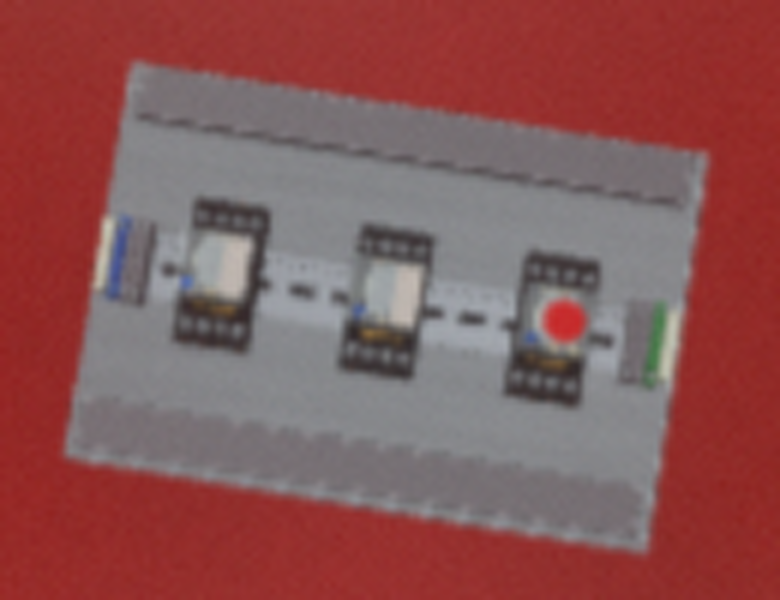

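View pics/sz.png

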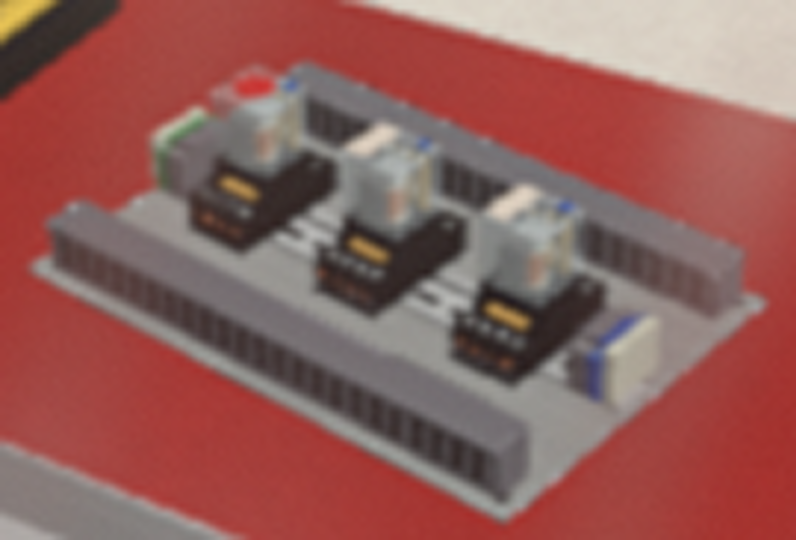

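```bash
cat > fit.py <<'E'
from h import *
from scipy.optimize import least_squares
import sys
def sticker(p,box):
    f=p["frame"].astype(int);w=np.clip(f[...,0]-60-np.maximum(f[...,1],f[...,2])-60,0,None).astype(float)
    l,t,r,b=box;m=np.zeros_like(w);m[t:b,l:r]=w[t:b,l:r];ys,xs=np.mgrid[:384,:512];return np.array([(m*xs).sum(),(m*ys).sum()])/m.sum()
E
python3 - <<'E'
from fit import *
t=imaging.get_image("top");s=imaging.get_image("scene")
st=sticker(t,(283,188,295,199));ss=sticker(s,(232,170,243,178))
print("stickers",st,ss)
T=lambda X,Y:np.array([(X+.5)/6-.5+195,(Y+.5)/6-.5+140]);S=lambda X,Y:np.array([(X+.5)/5.896-.5+195,(Y+.5)/6-.5+160])
ob=[(t,T(135,63),(110,160,6)),(t,T(707,152),(110,-160,6)),(t,T(645,552),(-110,-160,6)),(t,T(65,459),(-110,160,6)),
(t,T(563,320),(0,-90,89)),
(t,T(236,202),(39,90,36)),(t,T(212,350),(-39,90,36)),(t,T(399,229),(39,0,36)),(t,T(376,376),(-39,0,36)),(t,T(564,257),(39,-90,36)),(t,T(542,403),(-39,-90,36)),
(s,S(30,267),(110,-160,6)),(s,S(505,521),(110,160,6)),(s,S(766,303),(-110,160,6)),(s,S(256,86),(0,-90,89))]
def W(v,q):
    c,n=np.cos(v[2]),np.sin(v[2]);return np.array([v[0]+c*q[0]-n*q[1],v[1]+n*q[0]+c*q[1],q[2]])
def res(v,sel):return np.concatenate([proj(p,W(v,q))-u for p,u,q in ob if sel is None or p is sel])
for n,sel in(("all",None),("top",t),("scene",s)):
    r=least_squares(res,[592,-60,0.],args=(sel,),loss="soft_l1");print(n,r.x,"relay",W(r.x,(0,-90,89)));print(np.round(r.fun.reshape(-1,2),1).tolist())
print("tri sticker",tri(t,T(563,320),s,S(256,86)),"auto",tri(t,st,s,ss))
print(atz(t,st,89),atz(s,ss,89))
for p in(t,s):E=np.array(p["extrinsics"]);print(p["fx"],-E[:3,:3].T@E[:3,3])
E
```

```text
stickers [288.74539877 193.03374233] [237.78947368 173.90131579]
all [ 5.91190814e+02 -5.63884224e+01 -1.81373169e-01] relay [ 574.95657879 -144.91214583   89.        ]
[[-0.5, -0.2], [0.5, 0.3], [0.5, 0.3], [-0.2, -0.1], [-0.5, 0.0], [-0.4, 0.1], [-0.5, -0.7], [0.1, 0.0], [-0.0, -0.5], [0.3, -0.2], [0.2, -0.5], [-0.2, -0.5], [0.0, -1.0], [-0.1, -1.2], [0.5, -0.0]]
top [ 5.90778000e+02 -5.65444255e+01 -1.80045874e-01] relay [ 574.6612767 -145.0896186   89.       ]
[[-0.5, -0.0], [0.5, 0.4], [0.6, 0.3], [-0.1, 0.1], [-0.5, 0.1], [-0.4, 0.2], [-0.4, -0.5], [0.1, 0.2], [0.1, -0.4], [0.4, -0.1], [0.3, -0.4]]
scene [ 5.94304854e+02 -5.46449444e+01 -1.85699777e-01] relay [ 577.68776438 -143.09760034   89.        ]
[[-0.3, 0.0], [-0.2, -0.1], [0.1, -0.3], [0.5, 0.5]]
tri sticker [ 575.02088903 -146.5551422    88.46416497] auto [ 574.66942363 -147.58121448   88.03597976]
[ 574.594202  -147.5244941   89.       ] [ 575.99515682 -146.714969     89.        ]
471.33325873558766 [ 462.94422726  -64.68574066 1538.00798401]
458.09377925540565 [1593.39114418  519.75409961  829.20321846]
```

```bash
cat >> h.py <<'E'
YAW=-0.181
ex=np.array([np.cos(YAW),np.sin(YAW),0]);ey=np.array([-np.sin(YAW),np.cos(YAW),0])
def Rt(lean=0):  # tool y along +-panel x, z down; lean>0: top towards panel +x
    r0=R.from_quat([-1.77e-1,9.842e-1,0,0])
    s=np.sign(r0.as_matrix()[:,1]@ex)
    M=np.column_stack([np.cross(s*ex,[0,0,-1]),s*ex,[0,0,-1.]])
    return R.from_rotvec(lean*ey)*R.from_matrix(M)
def go(pos,rot,p0=None,r0=None):
    st=arm.read_state();p0=st["position"] if p0 is None else p0;r0=R.from_quat(st["ee_rot"]) if r0 is None else r0
    return np.round(r0.inv().apply(np.array(pos)-p0),1),np.round((r0.inv()*rot).as_rotvec(),3)
E
python3 - <<'E'
from h import *
print(Rt().as_matrix().round(3)); print(go([575,-146,150],Rt()))
E
```

```text
[[-0.18  -0.984  0.   ]
 [-0.984  0.18   0.   ]
 [-0.     0.    -1.   ]]
(array([-488.1,  287.8,   81.3]), array([ 0.   ,  0.   , -1.034]))
```

Call:
{"api": "arm_command", "payload": {"rows": [{"grip": 1, "linear": [-60, 35, 0], "rot": [0, 0, -0.13]}, {"grip": 1, "linear": [-110, 65, 0], "rot": [0, 0, -0.26]}, {"grip": 1, "linear": [-160, 95, 0], "rot": [0, 0, -0.39]}, {"grip": 1, "linear": [-210, 125, 0], "rot": [0, 0, -0.52]}, {"grip": 1, "linear": [-260, 153, 10], "rot": [0, 0, -0.65]}, {"grip": 1, "linear": [-310, 183, 30], "rot": [0, 0, -0.78]}, {"grip": 1, "linear": [-360, 212, 45], "rot": [0, 0, -0.91]}, {"grip": 1, "linear": [-410, 242, 60], "rot": [0, 0, -1.034]}, {"grip": 1, "linear": [-455, 268, 75], "rot": [0, 0, -1.034]}, {"grip": 1, "linear": [-488, 288, 81], "rot": [0, 0, -1.034]}]}}

```text
clock: 2.25
position: [575.7, -143.9, 149.3]
ee_rot: [-0.641, 0.768, 0.0, -0.0]
contact_force: [0.4, -0.7, 0.1]
gripper_width: 85.8
grasp_force: 0.0
```

Call:
{"api": "arm_command", "payload": {"rows": [{"grip": 1, "linear": [0, 0, 0], "rot": [0, 0, 0]}, {"grip": 0.75, "linear": [0, 0, 0], "rot": [0, 0, 0]}, {"grip": 0.75, "linear": [0, 0, 0], "rot": [0, 0, 0]}]}}

```text
clock: 2.62
position: [574.3, -146.8, 150.7]
ee_rot: [-0.64, 0.769, -0.0, 0.0]
contact_force: [-0.8, 0.0, 0.7]
gripper_width: 64.6
grasp_force: 0.0
```

Run:
```python
from h import *
s=imaging.get_image("scene");t=imaging.get_image("top")
a=cv2.resize(s["frame"][110:240,190:320],(800,600),interpolation=cv2.INTER_CUBIC)
cv2.imwrite("pics/s2.png",a[:,:,::-1])
st=arm.read_state();print(st["position"],st["gripper_width"],st["contact_force"],st["wrist_torque"],st["clock"],go([575,-146,45],Rt()))
```

```text
[ 574.39545944 -146.77960308  150.78554568] 63.958214289084744 [ 0.45941584  0.81854858 -0.82283613] [-0.01257211 -0.02260053 -0.03712633] 2.725 (array([ -0.9,  -0.4, 105.8]), array([-0.001,  0.   , -0.001]))
```

View pics/s2.png

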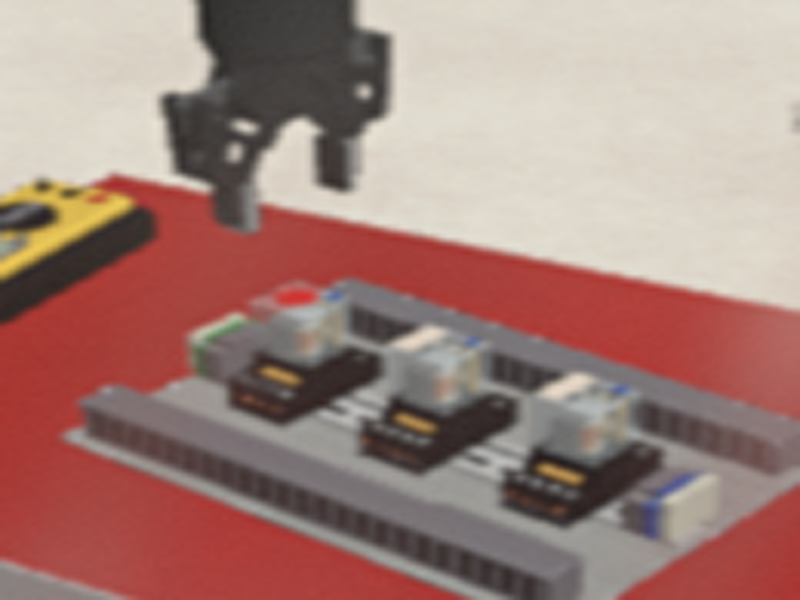

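The gripper stands over the red-stickered relay (crop px ~(300,297)), fingers either side across the rail. Descending, then closing in stages.

Call:
{"api": "arm_command", "payload": {"rows": [{"grip": 0.75, "linear": [-1, 0, 40], "rot": [0, 0, 0]}, {"grip": 0.75, "linear": [-1, 0, 75], "rot": [0, 0, 0]}, {"grip": 0.75, "linear": [-1, 0, 95], "rot": [0, 0, 0]}, {"grip": 0.6, "linear": [-1, 0, 105], "rot": [0, 0, 0]}, {"grip": 0.5, "linear": [-1, 0, 106], "rot": [0, 0, 0]}, {"grip": 0.48, "linear": [-1, 0, 106], "rot": [0, 0, 0]}, {"grip": 0.47, "linear": [-1, 0, 106], "rot": [0, 0, 0]}, {"grip": 0.47, "linear": [-1, 0, 106], "rot": [0, 0, 0]}]}}

```text
clock: 3.72
position: [575.4, -144.9, 45.0]
ee_rot: [-0.64, 0.768, -0.0, 0.0]
contact_force: [-0.2, -0.6, -0.0]
gripper_width: 40.3
grasp_force: 0.0
```

Run:
```python
from h import *
s=imaging.get_image("scene")
a=cv2.resize(s["frame"][130:230,190:323],(800,600),interpolation=cv2.INTER_CUBIC)
cv2.imwrite("pics/s3.png",a[:,:,::-1])
st=arm.read_state();print(st["position"],st["gripper_width"],st["contact_force"],st["wrist_torque"],st["grasp_force"])
```

```text
[ 575.26791104 -144.87236902   44.85141894] 39.78338987200221 [-0.50074039 -0.22154846 -0.23125172] [ 0.00327359 -0.01583886  0.05129372] 0.0
```

View pics/s3.png

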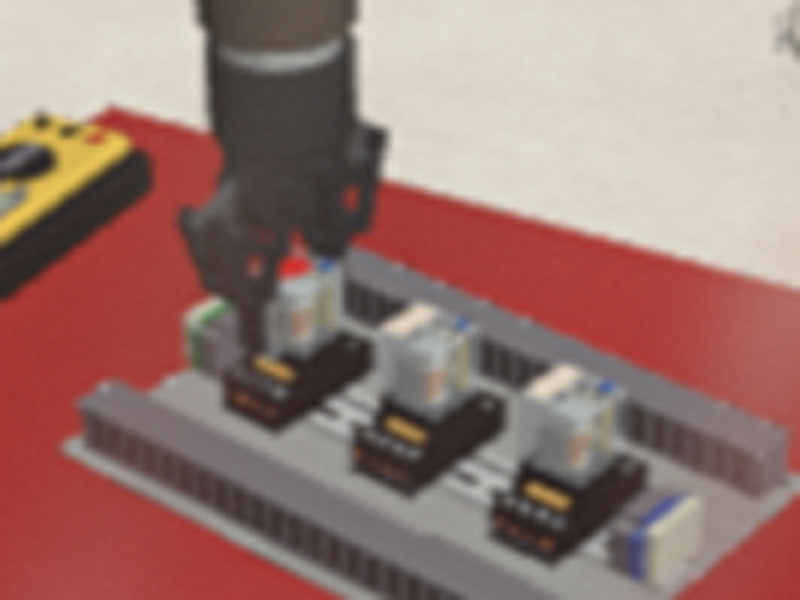

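Fingers straddle the relay's ±x faces with no contact at 40 mm, so the centring is within about 2 mm. I'll close a little further.

Call:
{"api": "arm_command", "payload": {"rows": [{"grip": 0.45, "linear": [0, 0, 0], "rot": [0, 0, 0]}, {"grip": 0.445, "linear": [0, 0, 0], "rot": [0, 0, 0]}, {"grip": 0.44, "linear": [0, 0, 0], "rot": [0, 0, 0]}, {"grip": 0.44, "linear": [0, 0, 0], "rot": [0, 0, 0]}]}}

```text
clock: 4.28
position: [575.0, -144.9, 44.3]
ee_rot: [-0.64, 0.768, 0.0, -0.0]
contact_force: [-0.3, 0.1, 0.1]
gripper_width: 37.8
grasp_force: 0.0
```

Call:
{"api": "arm_command", "payload": {"rows": [{"grip": 0.43, "linear": [0, 0, 0], "rot": [0, 0, 0]}, {"grip": 0.425, "linear": [0, 0, 0], "rot": [0, 0, 0]}]}}

```text
clock: 4.53
position: [574.9, -144.9, 44.3]
ee_rot: [-0.64, 0.768, 0.0, -0.0]
contact_force: [-1.0, 0.2, 0.1]
gripper_width: 36.1
grasp_force: 0.1
```

Call:
{"api": "arm_command", "payload": {"rows": [{"grip": 0.41, "linear": [0, 0, 0], "rot": [0, 0, 0]}, {"grip": 0.38, "linear": [0, 0, 0], "rot": [0, 0, 0]}, {"grip": 0.3, "linear": [0, 0, 0], "rot": [0, 0, 0]}, {"grip": 0.3, "linear": [0, 0, 0], "rot": [0, 0, 0]}]}}

```text
clock: 5.03
position: [574.9, -144.9, 44.4]
ee_rot: [-0.64, 0.768, 0.0, -0.0]
contact_force: [-2.3, 0.6, 3.2]
gripper_width: 35.5
grasp_force: 60.5
```

Run:
```python
from h import *
st=arm.read_state();print(st["position"],st["ee_rot"],st["contact_force"],st["wrist_torque"],st["grasp_force"])
# rotation plan, tool frame at level: lean about tool x
M=Rt();p=np.array(st["position"])
def pt(x,z): return np.array([p[0],p[1],0])+x*ex+[0,0,z]
def plan(prev,legs):
    cur=(prev[0],prev[1])
    for piv_rel,lean in legs: pass
for piv,l in(((18,39),8),((-18,39),-8)):
    for d in(2,4,6,8):
        a=np.radians(d)*np.sign(l);q=R.from_rotvec(a*ey);c=pt(*piv)
        print(piv,d,go(c+q.apply(p-c),q*R.from_quat(st["ee_rot"])))
```

```text
[ 574.89670288 -144.88185747   44.43416658] [-6.40289874e-01  7.68133363e-01  8.07915446e-05 -8.76700416e-05] [-2.25325818  0.59256013  3.16835258] [ 0.13037142  0.33169746 -0.1090326 ] 60.46246290206909
(18, 39) 2 (array([ 0. , -0.2, -0.6]), array([-0.035,  0.   , -0.   ]))
(18, 39) 4 (array([ 0. , -0.4, -1.2]), array([-0.07,  0.  , -0.  ]))
(18, 39) 6 (array([ 0. , -0.7, -1.9]), array([-0.105,  0.   , -0.   ]))
(18, 39) 8 (array([ 0. , -0.9, -2.5]), array([-0.14,  0.  , -0.  ]))
(-18, 39) 2 (array([ 0. ,  0.2, -0.6]), array([ 0.035, -0.   ,  0.   ]))
(-18, 39) 4 (array([ 0. ,  0.4, -1.2]), array([ 0.07, -0.  ,  0.  ]))
(-18, 39) 6 (array([ 0. ,  0.7, -1.9]), array([ 0.105, -0.   ,  0.   ]))
(-18, 39) 8 (array([ 0. ,  0.9, -2.5]), array([ 0.14, -0.  ,  0.  ]))
```

Call:
{"api": "arm_command", "payload": {"rows": [{"grip": 0.3, "linear": [0, -0.1, -0.3], "rot": [-0.018, 0, 0]}, {"grip": 0.3, "linear": [0, -0.2, -0.6], "rot": [-0.035, 0, 0]}, {"grip": 0.3, "linear": [0, -0.3, -0.9], "rot": [-0.053, 0, 0]}, {"grip": 0.3, "linear": [0, -0.4, -1.2], "rot": [-0.07, 0, 0]}, {"grip": 0.3, "linear": [0, -0.4, -1.2], "rot": [-0.07, 0, 0]}]}}

```text
clock: 5.65
position: [575.4, -145.0, 45.4]
ee_rot: [-0.64, 0.768, 0.027, -0.023]
contact_force: [-3.0, 0.6, 1.3]
gripper_width: 35.4
grasp_force: 60.6
```

```bash
cat >> h.py <<'E'
P0=np.array([574.9,-144.9,44.4])
def rep():
    st=arm.read_state();q=R.from_quat(st["ee_rot"]);z=q.as_matrix()[:,2]
    d=np.array(st["position"])-P0;lean=-np.arctan2(z@ex,-z[2])
    # rows rise if rigidly held: relay-origin offset in tool frame
    M=Rt();Mt=R.from_quat(st["ee_rot"])
    out=[]
    for x in(-14,14):
        b=M.inv().apply(x*ex+np.array([0,0,28-44.4]));w=Mt.apply(b)+st["position"];out.append(w[2]-28)
    f=st["contact_force"];m=st["wrist_torque"]
    print("t",round(st["clock"],2),"lean",round(np.degrees(lean),2),"dx,dy,dz",np.round([d@ex,d@ey,d[2]],2),"rows a,b",np.round(out,2),"F",np.round([f@ex,f@ey,f[2]],1),"M",np.round([m@ex,m@ey,m[2]],2),"w",round(st["gripper_width"],1))
E
python3 -c "
from h import *
rep()"
```

```text
t 5.65 lean 4.06 dx,dy,dz [0.53 0.03 1.03] rows a,b [2.06 0.08] F [-3.1  0.   1.3] M [ 0.09  0.42 -0.01] w 35.4
```

Call:
{"api": "arm_command", "payload": {"rows": [{"grip": 0.3, "linear": [0, -0.1, -0.3], "rot": [-0.018, 0, 0]}, {"grip": 0.3, "linear": [0, -0.2, -0.6], "rot": [-0.035, 0, 0]}, {"grip": 0.3, "linear": [0, -0.3, -0.9], "rot": [-0.053, 0, 0]}, {"grip": 0.3, "linear": [0, -0.4, -1.2], "rot": [-0.07, 0, 0]}, {"grip": 0.3, "linear": [0, -0.4, -1.2], "rot": [-0.07, 0, 0]}]}}

```text
clock: 6.28
position: [575.9, -145.1, 46.5]
ee_rot: [-0.639, 0.766, 0.054, -0.045]
contact_force: [-1.5, 0.5, -1.5]
gripper_width: 35.4
grasp_force: 60.5
```

Run:
```python
from h import *
rep()
s=imaging.get_image("scene")
a=cv2.resize(s["frame"][150:210,210:290],(800,600),interpolation=cv2.INTER_CUBIC)
cv2.imwrite("pics/s4.png",a[:,:,::-1])
```

```text
t 6.28 lean 8.07 dx,dy,dz [1.04 0.01 2.1 ] rows a,b [4.22 0.29] F [-1.6  0.3 -1.5] M [-0.03 -0.13  0.01] w 35.4
```

View pics/s4.png

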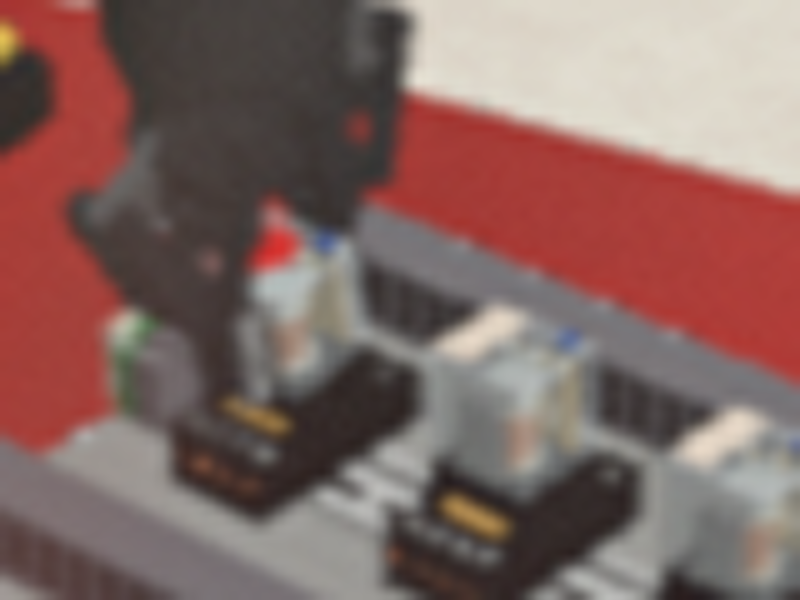

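```bash
cat >> h.py <<'E'
def pose(a,b,x0,zc=35):
    th=np.arcsin((a-b)/28); q=R.from_rotvec(th*ey)
    zm=28+(a+b)/2; up=q.apply([0,0,1.])
    mid=np.array([P0[0],P0[1],0])+x0*ex; mid=mid+np.array([0,0,zc])+up*(zm-zc)/up[2]
    return mid+up*(44.4-28), q*Rt()
def axx(zc=35):
    st=arm.read_state();Mt=R.from_quat(st["ee_rot"]);up=-Mt.as_matrix()[:,2]
    mid=np.array(st["position"])-up*16.4; w=mid+up*(zc-mid[2])/up[2]; return (w-P0)@ex
def plan(stages,cur,x0,x1=None):
    p0,r0=pose(*cur,x0); rel=[]
    for i,(a,b) in enumerate(stages):
        xx=x0 if x1 is None else x0+(x1-x0)*(i+1)/len(stages)
        p,r=pose(a,b,xx); l,t=go(p,r,p0,r0); rel.append((l.tolist(),t.tolist()))
    print(rel)
E
python3 - <<'E'
from h import *
x=axx();print(x)
plan([(4.2,b) for b in(1.5,2.7,3.9,5.1,6.2)],(4.2,.3),x)
plan([(4.2,b) for b in(1.5,2.7,3.9,5.1,6.2)],(4.2,.3),x,0)
E
```

```text
-0.6058725880860674
[([0.0, 0.5, -0.6], [0.043, -0.0, -0.0]), ([0.0, 1.1, -1.2], [0.086, -0.0, -0.0]), ([0.0, 1.7, -1.7], [0.129, 0.0, -0.0]), ([0.0, 2.4, -2.2], [0.172, 0.0, -0.0]), ([0.0, 3.1, -2.7], [0.211, -0.0, -0.0])]
[([0.0, 0.4, -0.6], [0.043, -0.0, -0.0]), ([0.0, 0.9, -1.2], [0.086, -0.0, -0.0]), ([0.0, 1.4, -1.8], [0.129, 0.0, -0.0]), ([0.0, 1.9, -2.3], [0.172, 0.0, -0.0]), ([0.0, 2.5, -2.8], [0.211, -0.0, -0.0])]
```

Call:
{"api": "arm_command", "payload": {"rows": [{"grip": 0.3, "linear": [0, 0.2, -0.2], "rot": [0.022, 0, 0]}, {"grip": 0.3, "linear": [0, 0.4, -0.5], "rot": [0.043, 0, 0]}, {"grip": 0.3, "linear": [0, 0.7, -0.8], "rot": [0.065, 0, 0]}, {"grip": 0.3, "linear": [0, 0.9, -1.1], "rot": [0.086, 0, 0]}]}}

```text
clock: 6.82
position: [575.1, -144.9, 47.6]
ee_rot: [-0.64, 0.768, 0.02, -0.017]
contact_force: [2.1, -1.2, -6.8]
gripper_width: 35.3
grasp_force: 60.4
```

```bash
python3 -c "
from h import *
rep();print(axx())"
```

```text
t 6.83 lean 3.0 dx,dy,dz [0.24 0.03 3.2 ] rows a,b [3.95 2.49] F [ 2.3 -0.8 -6.8] M [-0.33 -0.63  0.04] w 35.3
-0.4225334017253718
```

Call:
{"api": "arm_command", "payload": {"rows": [{"grip": 0.3, "linear": [0, 0.2, -0.1], "rot": [0.022, 0, 0]}, {"grip": 0.3, "linear": [0, 0.5, -0.4], "rot": [0.043, 0, 0]}, {"grip": 0.3, "linear": [0, 0.7, -0.7], "rot": [0.065, 0, 0]}, {"grip": 0.3, "linear": [0, 1.0, -0.9], "rot": [0.086, 0, 0]}, {"grip": 0.3, "linear": [0, 1.3, -1.2], "rot": [0.107, 0, 0]}]}}

```text
clock: 7.45
position: [573.8, -144.7, 49.2]
ee_rot: [-0.64, 0.768, -0.021, 0.017]
contact_force: [1.8, -1.2, -6.6]
gripper_width: 35.3
grasp_force: 60.5
```

```bash
python3 -c "
from h import *
rep();print(axx())"
```

```text
t 7.45 lean -3.1 dx,dy,dz [-1.08  0.03  4.77] rows a,b [4.04 5.55] F [ 2.  -0.9 -6.6] M [-0.27 -0.19 -0.04] w 35.3
-0.3136590926839661
```

Run:
```python
from h import *
x=axx();plan([(4.0,6.3),(4,6.9)],(4.04,5.55),x)
plan([(a,6.9-.1*i) for i,a in enumerate((5,6,7,8,9))],(4.,6.9),x)
```

```text
[([0.0, 0.4, -0.3], [0.028, -0.0, -0.0]), ([-0.0, 0.7, -0.6], [0.05, 0.0, 0.0])]
[([0.0, -0.6, -0.5], [-0.036, -0.0, 0.0]), ([0.0, -1.2, -0.9], [-0.075, 0.0, 0.0]), ([0.0, -1.9, -1.3], [-0.114, 0.0, 0.0]), ([0.0, -2.6, -1.7], [-0.154, 0.0, 0.0]), ([0.0, -3.3, -2.0], [-0.193, 0.0, 0.0])]
```

Call:
{"api": "arm_command", "payload": {"rows": [{"grip": 0.3, "linear": [0, 0.3, -0.1], "rot": [0.028, 0, 0]}, {"grip": 0.3, "linear": [0, 0.6, -0.3], "rot": [0.05, 0, 0]}, {"grip": 0.3, "linear": [0, 0.6, -0.3], "rot": [0.05, 0, 0]}]}}

```text
clock: 7.82
position: [573.4, -144.6, 50.0]
ee_rot: [-0.64, 0.767, -0.04, 0.033]
contact_force: [0.6, -1.1, -1.8]
gripper_width: 35.1
grasp_force: 61.1
```

```bash
python3 -c "
from h import *
rep();print(axx())"
```

```text
t 7.83 lean -5.97 dx,dy,dz [-1.55  0.05  5.56] rows a,b [4.2  7.11] F [ 0.8 -1.  -1.8] M [-0.2   0.14 -0.06] w 35.1
0.013650747766396595
```

Call:
{"api": "arm_command", "payload": {"rows": [{"grip": 0.3, "linear": [0, -0.3, -0.2], "rot": [-0.018, 0, 0]}, {"grip": 0.3, "linear": [0, -0.6, -0.4], "rot": [-0.036, 0, 0]}, {"grip": 0.3, "linear": [0, -0.9, -0.6], "rot": [-0.056, 0, 0]}, {"grip": 0.3, "linear": [0, -1.2, -0.8], "rot": [-0.075, 0, 0]}, {"grip": 0.3, "linear": [0, -1.6, -1.0], "rot": [-0.095, 0, 0]}]}}

```text
clock: 8.45
position: [575.0, -144.9, 51.0]
ee_rot: [-0.64, 0.768, -0.003, 0.002]
contact_force: [-2.1, -0.3, 1.2]
gripper_width: 35.5
grasp_force: 61.5
```

```bash
python3 -c "
from h import *
rep();print(axx())"
```

```text
t 8.45 lean -0.4 dx,dy,dz [0.07 0.04 6.6 ] rows a,b [6.51 6.7 ] F [-2.  -0.6  1.2] M [-0.04  0.16 -0.05] w 35.5
0.17710742453501294
```

Call:
{"api": "arm_command", "payload": {"rows": [{"grip": 0.3, "linear": [0, -0.3, -0.2], "rot": [-0.02, 0, 0]}, {"grip": 0.3, "linear": [0, -0.7, -0.4], "rot": [-0.04, 0, 0]}, {"grip": 0.3, "linear": [0, -1.0, -0.7], "rot": [-0.06, 0, 0]}, {"grip": 0.3, "linear": [0, -1.4, -1.0], "rot": [-0.08, 0, 0]}, {"grip": 0.3, "linear": [0, -1.4, -1.0], "rot": [-0.08, 0, 0]}]}}

```text
clock: 9.07
position: [575.2, -145.0, 52.7]
ee_rot: [-0.64, 0.767, 0.029, -0.025]
contact_force: [-4.8, 1.6, 9.3]
gripper_width: 35.3
grasp_force: 62.4
```

Run:
```python
from h import *
rep();print(axx())
s=imaging.get_image("scene")
a=cv2.resize(s["frame"][150:210,210:290],(800,600),interpolation=cv2.INTER_CUBIC)
cv2.imwrite("pics/s5.png",a[:,:,::-1])
```

```text
t 9.07 lean 4.38 dx,dy,dz [ 0.28 -0.03  8.31] rows a,b [9.43 7.29] F [-5.   0.7  9.3] M [ 0.37  1.82 -0.01] w 35.3
-1.0809076156914024
```

View pics/s5.png

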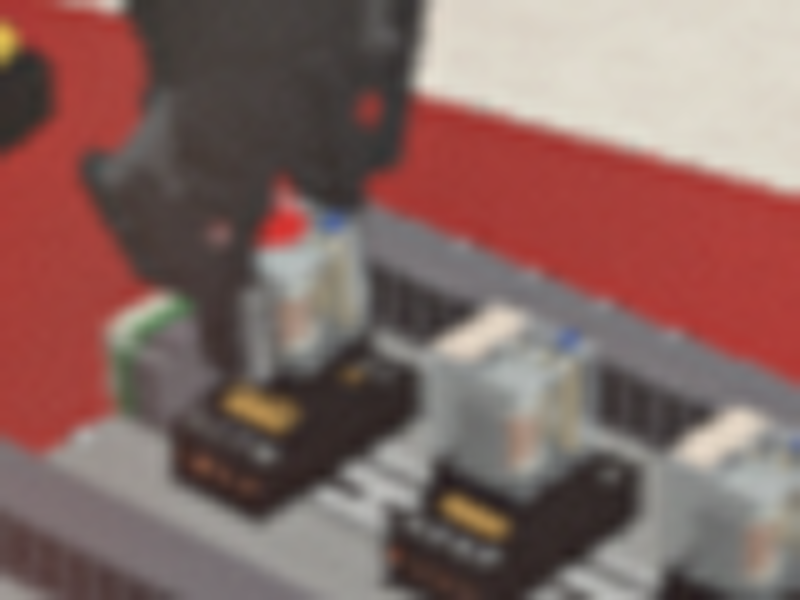

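Call:
{"api": "arm_command", "payload": {"rows": [{"grip": 0.3, "linear": [0, 0.4, 0], "rot": [0.025, 0, 0]}, {"grip": 0.3, "linear": [0, 0.8, -0.1], "rot": [0.05, 0, 0]}, {"grip": 0.3, "linear": [0, 1.1, -0.2], "rot": [0.075, 0, 0]}, {"grip": 0.3, "linear": [0, 1.1, -0.2], "rot": [0.075, 0, 0]}]}}

```text
clock: 9.62
position: [574.9, -145.0, 53.5]
ee_rot: [-0.641, 0.768, -0.001, 0.001]
contact_force: [-3.1, 0.4, 9.7]
gripper_width: 35.6
grasp_force: 62.4
```

```bash
python3 -c "
from h import *
rep();print(axx())"
```

```text
t 9.62 lean -0.15 dx,dy,dz [-0.02 -0.08  9.12] rows a,b [9.08 9.16] F [-3.1 -0.2  9.7] M [0.07 1.26 0.05] w 35.6
0.02953837966021117
```

Call:
{"api": "arm_command", "payload": {"rows": [{"grip": 0.3, "linear": [0, 0, -0.4], "rot": [0, 0, 0]}, {"grip": 0.3, "linear": [0, 0, -0.8], "rot": [0, 0, 0]}, {"grip": 0.3, "linear": [0, 0, -0.8], "rot": [0, 0, 0]}]}}

```text
clock: 10.0
position: [574.9, -145.0, 53.6]
ee_rot: [-0.64, 0.768, -0.001, 0.0]
contact_force: [-3.6, 0.3, 6.8]
gripper_width: 35.7
grasp_force: 62.3
```

Run:
```python
from h import *
rep();print(axx())
s=imaging.get_image("scene")
a=cv2.resize(s["frame"][150:210,210:290],(800,600),interpolation=cv2.INTER_CUBIC)
cv2.imwrite("pics/s6.png",a[:,:,::-1])
```

```text
t 10.0 lean -0.09 dx,dy,dz [-0.03 -0.1   9.19] rows a,b [9.17 9.21] F [-3.6 -0.4  6.8] M [ 0.04  1.05 -0.04] w 35.7
0.0035212579562629077
```

View pics/s6.png

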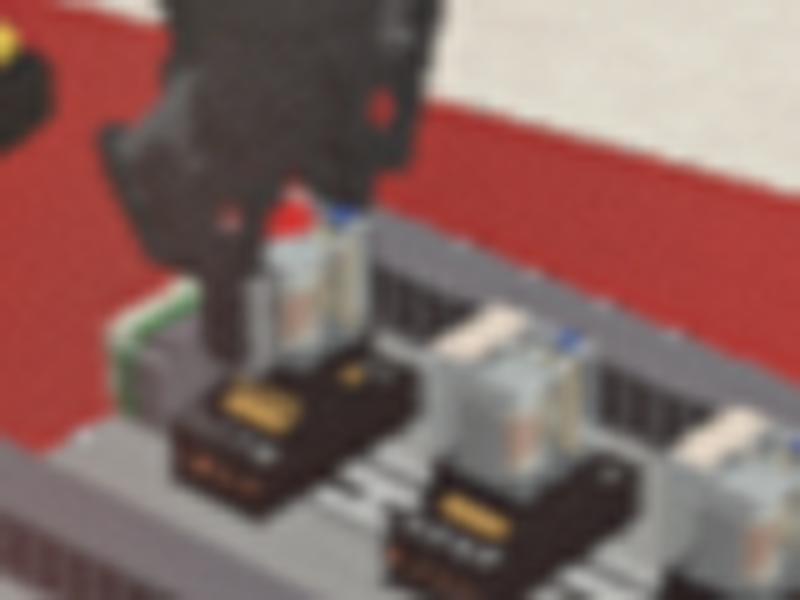

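Call:
{"api": "arm_command", "payload": {"rows": [{"grip": 0.3, "linear": [0, 0.4, -0.8], "rot": [0, 0, 0]}, {"grip": 0.3, "linear": [0, 0.7, -1.6], "rot": [0, 0, 0]}, {"grip": 0.3, "linear": [0, 0.7, -1.6], "rot": [0, 0, 0]}]}}

```text
clock: 10.42
position: [574.8, -144.8, 54.1]
ee_rot: [-0.64, 0.768, -0.001, 0.001]
contact_force: [0.2, -0.7, 0.8]
gripper_width: 35.3
grasp_force: 61.4
```

```bash
python3 -c "
from h import *
rep();print(axx())"
```

```text
t 10.43 lean -0.2 dx,dy,dz [-0.13  0.05  9.75] rows a,b [9.7 9.8] F [ 0.4 -0.7  0.8] M [-0.09 -0.07 -0.  ] w 35.3
-0.06196364899889682
```

Call:
{"api": "arm_command", "payload": {"rows": [{"grip": 0.3, "linear": [0, 0, -0.7], "rot": [0, 0, 0]}, {"grip": 0.3, "linear": [0, 0, -1.4], "rot": [0, 0, 0]}, {"grip": 0.3, "linear": [0, 0, -2], "rot": [0, 0, 0]}]}}

```text
clock: 10.8
position: [574.2, -144.7, 56.0]
ee_rot: [-0.64, 0.768, -0.001, 0.001]
contact_force: [-0.4, 0.6, -1.5]
gripper_width: 35.1
grasp_force: 61.3
```

```bash
python3 -c "
from h import *
rep();print(axx())"
```

```text
t 10.8 lean -0.14 dx,dy,dz [-0.73  0.08 11.64] rows a,b [11.61 11.67] F [-0.5  0.5 -1.5] M [-0.    0.    0.03] w 35.1
-0.6848038279517487
```

Call:
{"api": "arm_command", "payload": {"rows": [{"grip": 0.3, "linear": [0, 0, -2], "rot": [0, 0, 0]}, {"grip": 0.3, "linear": [0, -0.2, -5], "rot": [0, 0, 0]}, {"grip": 0.3, "linear": [0, -0.5, -8], "rot": [0, 0, 0]}, {"grip": 0.3, "linear": [0, -0.7, -12], "rot": [0, 0, 0]}, {"grip": 0.3, "linear": [0, -0.7, -15], "rot": [0, 0, 0]}, {"grip": 0.3, "linear": [0, -0.7, -15], "rot": [0, 0, 0]}, {"grip": 0.3, "linear": [0, -0.7, -15], "rot": [0, 0, 0]}, {"grip": 0.3, "linear": [0, -0.7, -15], "rot": [0, 0, 0]}]}}

```text
clock: 11.8
position: [574.9, -144.9, 71.1]
ee_rot: [-0.64, 0.768, -0.001, 0.001]
contact_force: [0.2, 0.8, -0.6]
gripper_width: 35.2
grasp_force: 61.3
```

Run:
```python
from h import *
rep()
s=imaging.get_image("scene");a=s["frame"][130:230,190:323]
cv2.imwrite("pics/s7.png",cv2.resize(a,(800,600),interpolation=cv2.INTER_CUBIC)[:,:,::-1])
o=cv2.imread("pics/s.png")[:,:,::-1];d=np.abs(o.astype(int)-s["frame"]).sum(2)[195:260,262:330];print((d>60).sum(),d.mean())
```

```text
t 11.8 lean -0.15 dx,dy,dz [1.00e-02 2.00e-02 2.67e+01] rows a,b [26.66 26.74] F [ 0.   0.8 -0.6] M [ 0.05 -0.   -0.01] w 35.2
0 8.031221719457013
```

View pics/s7.png

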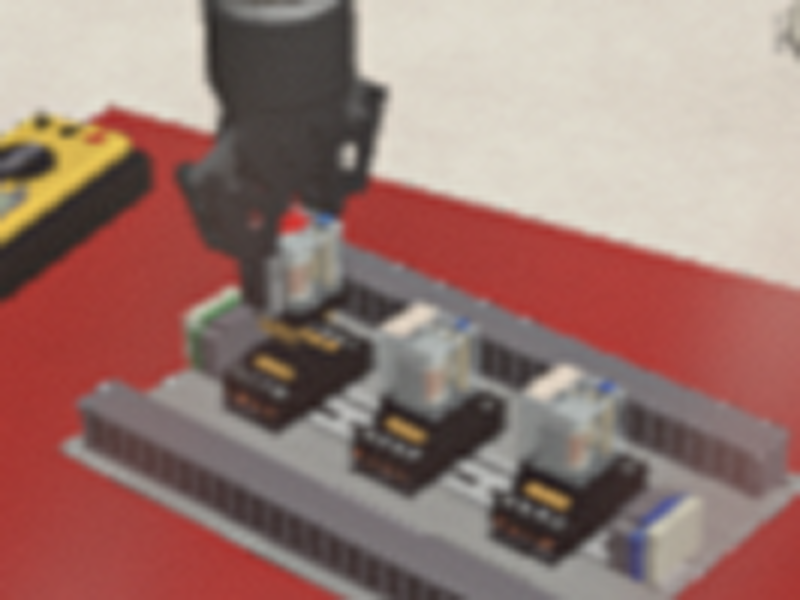

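The relay is out, upright and above its socket (crop px ~(300,270)), with the blades showing clear. Neither the panel nor the other two relays has moved: no pixels in that region changed beyond the threshold.

```bash
python3 -c "
from h import *
print(job.job_done())"
```

```text
the job is handed in; nothing more can be done
None
```

I rocked the failed relay free with leans of about 8° at most and handed the job in: it is held upright about 15 mm above its own socket, and the last picture showed the panel and the other two relays unmoved.

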